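# Square a bolted frame by its diagonals

## Task

The flat-bar frame bolted up on the breadboard may have racked out of square: measure its diagonal from the far left to the near right corner post with the spring-loaded slide rule, then the other diagonal, before you touch the frame. To measure, squeeze the rule's two lugs together, lower it flat between the posts, let it spring out and seat by itself, let go and take the reading. Leave the rule in the second diagonal, compare the readings, and push the near bar sideways, end on, the right way, slowly and gently, until, with your push let go, the rule reads midway between the two readings and the frame is square; leave everything else alone.

Things in the scene. Friction and masses are not known exactly. Their poses are not given: they have to be found in the camera images.
- frame: black breadboard, 225 x 340 x 12 mm, fixed; origin at the centre of its underside, below the middle of the square frame; x to the far bar, y along the bars to the left. On it a frame of four aluminium bars 25 x 10 mm, round-ended, one clamp bolt (post) per corner: far and near bar along y at z 12 to 22 mm, left and right bar lapped on them at z 22 to 32. Posts 220 mm apart along y, 160 along x
- post_far_left (a point): far left corner post: a steel bolt head 12 mm in diameter, from the upper bar (z 32 mm) to z 48 mm; the point is on its axis at z 37 mm. The far bar and both far posts are fixed; the other three bars rack as a parallelogram.
- post_far_right (a point): far right corner post: a steel bolt head 12 mm in diameter, from the upper bar (z 32 mm) to z 48 mm; the point is on its axis at z 37 mm. Fixed. Square means that the near posts lie straight opposite the far ones.
- post_near_left (a point): near left corner post: a steel bolt head 12 mm in diameter, from the upper bar (z 32 mm) to z 48 mm; the point is on its axis at z 37 mm. The near bar yields sideways (staying parallel) to a slow push of 13 N at its end, more if fast; the bars flex, so it springs back a few mm when let go. Starts up to 15 mm either side of square.
- post_near_right (a point): near right corner post: a steel bolt head 12 mm in diameter, from the upper bar (z 32 mm) to z 48 mm; the point is on its axis at z 37 mm. On the near bar. Each bar end is round, 12.5 mm about the post axis. A diagonal changes 0.8 mm per mm of shift. Press on the frame with under 25 N.
- rule_grip (a point): slide rule (0.16 kg): aluminium channel 24 wide, 10 thick, with a spring-loaded steel tongue (2 N outwards) and a 26 mm wide V fork on either end to seat a post. This point is on its centre line, 26 mm above its underside; x along the rule to the tongue's end, z up. Starts lying on the worktop left of the breadboard; in the frame it lies on the bars, underside at z 32 mm
- rule_lug_body (a point): centre of the outer (-x) face of the upright lug on the rule's body, 26 mm above the underside, 8 mm from rule_grip. Lugs are 20 mm wide, 6 thick, and stand from the rule's upper face (10 mm above its underside) to 40 mm
- rule_lug_tongue (a point): centre of the outer (+x) face of the tongue's lug, 26 mm above the underside, 53 mm minus the joint value from rule_grip. Squeezing the lugs together (61 mm over both when free, 16 when fully in) pulls the tongue in by as much; grasp them across their outer faces, along the rule
- rule_seat_body (a point): where the axis of a seated post lies in the body's V fork, 5 mm above the rule's underside, 123.5 mm from rule_grip towards -x; when seated it coincides with that post's point
- rule_seat_tongue (a point): the same for the tongue's V fork, 168.5 mm minus the joint value from rule_grip towards +x
- rule_tongue (a joint): how far the tongue is pushed in (m): 0 fully out, 0.045 fully in. The length between the two seats is 0.292 m minus this value; the square frame's diagonal is 272 mm, and diagonals from 260 to 284 mm occur
- tweezers: steel tweezers, 124 mm long, 10 mm high, lying on the breadboard inside the frame; to be left alone
- pencil: blue pencil, 166 mm long, lying on a paper pad at the right of the breadboard; to be left alone
- tape_roll: roll of masking tape, 84 mm across, 20 mm high, right of the breadboard; to be left alone
- bosshead_3: small black cast clamp block with two thumb screws, 54 mm high, between the slide rule and the vials; to be left alone
- vial_2: sample vial, 22 mm across, 50 mm high, left of the breadboard, towards the back; to be left alone
- vial_4: sample vial, 22 mm across, 50 mm high, beside the other vial; to be left alone
- marker_1: felt marker, 124 mm long, 19 mm thick, lying in front of the breadboard to the right; to be left alone

How it is judged:
On the way, in this order (a step that is already met when the one before it is completed fails the run):
1. the rule, let go, is seated between the far left and near right posts, the near bar not yet shifted (contact force between the fingers and rule below 0.5 N and distance of post_near_left from where it was at the start of the episode below 0.004 m and ((distance between rule_seat_body and post_far_left below 0.0025 m and distance between rule_seat_tongue and post_near_right below 0.0025 m) or (distance between rule_seat_body and post_near_right below 0.0025 m and distance between rule_seat_tongue and post_far_left below 0.0025 m))), for 0.3 s.
2. the rule, let go, is seated between the far right and near left posts, the near bar not yet shifted (contact force between the fingers and rule below 0.5 N and distance of post_near_left from where it was at the start of the episode below 0.004 m and ((distance between rule_seat_body and post_far_right below 0.0025 m and distance between rule_seat_tongue and post_near_left below 0.0025 m) or (distance between rule_seat_body and post_near_left below 0.0025 m and distance between rule_seat_tongue and post_far_right below 0.0025 m))), for 0.3 s.
At the end, for the whole second after the job is handed in: the near posts lie within 2 mm of straight opposite the far posts (the diagonals differ by about 3 mm at most), and the slide rule lies on the frame, at rest, with both forks seated (within 2.5 mm) on the far right and near left posts (y of post_near_left in the frame of frame between 0.108 and 0.112 m and ((distance between rule_seat_body and post_far_right below 0.0025 m and distance between rule_seat_tongue and post_near_left below 0.0025 m) or (distance between rule_seat_body and post_near_left below 0.0025 m and distance between rule_seat_tongue and post_far_right below 0.0025 m)) and linear speed of rule below 0.01 m/s); the robot touches nothing.
It fails at once if frame or breadboard pressed with more than 25 N (contact force between any of the arm, the fingers and frame above 25 N).
It fails at once if the rule slammed or pressed on the frame with more than 30 N (contact force between rule and frame above 30 N).
It fails at once if a bystander shifted by more than 30 mm (distance of any of tweezers, pencil, tape_roll, bosshead_3, vial_2, vial_4, marker_1 from where it was at the start of the episode above 0.03 m).
It also fails if it takes over 67 s, if anything falls off the work surface, if the arm or the gripper's body presses on something with over 40 N, if the wrist force passes 120 N, or if a joint passes its speed limit or range.

## Robot

A 7-joint arm with a two-finger parallel gripper is mounted at the origin on a cart in front of the work surface, level with it; the furniture and walls round the work are solid. World frame = base frame: x ahead of the robot, y to its left, z up, the work surface at z = 0. Lengths are in m, angles in rad, forces in N, time in s.
With the tool pointing down it reaches from about 0.4 to 0.85 m from the base axis. Payload 10.4 kg.
Tool frame: the origin (TCP) lies on the centre line of the jaws, within the pads' length; the fingertips stand 8 mm ahead of it and the grasp point (between the pads) lies 11 mm behind it (r.finger_overhang is the distance from the TCP to the fingertips, in m); z points along the fingers, y is the line along which they close (so a half turn about z gives the same grasp; the last joint's range is limited). The gripper opens to 87 mm and grips with 3 to 60 N. Pads are 19 mm wide; open, the fingers measure 117 mm over their backs; the gripper's body (75 mm by 190 mm) begins 51 mm behind the grasp point.
Start: joints at [1.224, 0.332, -0.065, 1.46, 0.022, 1.35, -0.088], TCP at [0.199, -0.593, 0.192] pointing down, gripper open.
Joint ranges: [-2.6, 2.6], [-0.5, 2.12], [-1.47, 1.34], [0.16, 2.42], [-1.27, 4.41], [0.06, 2.06], [-2.6, 2.6]. Speed limits (rad/s): [2.22, 2.22, 2.79, 2.79, 3.14, 3.14, 3.14].

## Interface

Orientations are given as a unit quaternion [x, y, z, w].
In Python, from bench import r, vision gives the robot as it stands.
- The arm moves only by the tool drive_tool, never from a script. Its argument "series" is a list of rows, each a list of 2 entries, a list of its own where there are three numbers: the shift along the world's x, y, z in cm, then the turn about the world's z in degrees. A call has exactly 10 rows; each row shifts and turns the commanded pose from where the row before left it; what a row does not reach is not made up. A row lasts 1/8 s, in which the tool goes at most 62.5 mm and 10.7 degrees, less where a joint would pass 70% of its speed; a pose out of reach is approached as far as the arm can. A call with a gripper value outside its range is refused whole. "hand" is the closure, from 0 (fully open) to 1 (shut), set as the call begins (left out, the last holds). The fingers move at their own pace and stop on an object; "newtons" is the grip in N (left out, the last holds). Time passes only in rows, so rows that do not move let the fingers close, or fill a call up. It gives the time, the measured TCP pose, the force, the opening and the grip force at its end, in the units of the state.
- r.read_state(): the state, without advancing time (a new reading comes with each control period).
- vision.camera(name): name is "side" or "top"; returns a dict with "color" (384x512x3 uint8, red, green, blue), "intrinsics" (3x3 intrinsics, pixels), "R" (3x3) and "t" (3): a world point X has camera coordinates R X + t. Camera axes: x right, y down, z forward; pixel columns grow to the right and rows downward; lengths in m; the calibration is good to about 2 mm. A picture is of the moment at which its call begins. There is no depth.
- r.close_job(): hands the job in; it is judged then, once.
The state is a dict: "time": time; "joint_positions": joint angles; "joint_vel": joint speeds; "joint_torque": joint torques, N m; "ee_pos": TCP position; "eef_rot": TCP orientation; "ft_force": force on the tool from outside, world axes, zero at the start; "torque": the same for the moment, N m; "width": finger opening in m; "grip_force": force on a finger pad.
Only numpy, scipy, OpenCV 4.12 (cv2) and the standard library are available. Lean on these libraries where they do the work, as an engineer would, in place of code of your own. Each camera call takes 0.05 s, during which the arm holds its last target. There are 200 camera calls.

## Working session

There is one attempt and no reset: what is moved stays moved. The work goes in short steps, Python scripts to look and compute and a tool call to move; the robot and the scene stay as the last step left them, time stands still between calls to the robot, and variables do not carry over. Pictures are saved under pics/ and viewed, at most 10 in all, crops included, and the job is handed in when it is done.

Besides the shell and the picture viewer there is one more tool, called after ">>>" as name([rows], argument=value, ...), one row to a line, values as JSON. drive_tool: Moves the arm, as the interface text tells. Its arguments: {"type":"object","properties":{"series":{"type":"array"},"hand":{"type":"number"},"newtons":{"type":"number"}},"required":["series"]}

```bash
mkdir -p pics; ls; python3 - <<'E'
from bench import r, vision
import cv2,numpy as np
np.set_printoptions(precision=4,suppress=True)
for n in("side","top"):
    c=vision.camera(n); cv2.imwrite(f"pics/{n}0.png",cv2.resize(c["color"][...,::-1],None,fx=1.5,fy=1.5,interpolation=cv2.INTER_CUBIC))
    print(n,c["intrinsics"],c["R"],c["t"])
s=r.read_state();print(s["time"],s["ee_pos"],s["eef_rot"],s["width"],s["ft_force"])
E
```

```text
pics
side [[394.0833   0.     258.491 ]
 [  0.     394.0833 192.2476]
 [  0.       0.       1.    ]] [[-0.8834 -0.4686  0.0027]
 [-0.1744  0.3233 -0.9301]
 [ 0.435  -0.8221 -0.3673]] [0.4424 0.1221 1.1332]
top [[407.6783   0.     256.8271]
 [  0.     407.6783 194.5485]
 [  0.       0.       1.    ]] [[ 0.0149 -0.9999 -0.0061]
 [-0.9975 -0.0144 -0.0687]
 [ 0.0686  0.0071 -0.9976]] [0.0188 0.5068 1.343 ]
0.1 [ 0.1987 -0.5921  0.1913] [ 0.9869  0.1612 -0.0001 -0.0006] 0.08698902226111353 [-0.1476 -0.0899  0.8636]
```

View pics/top0.png

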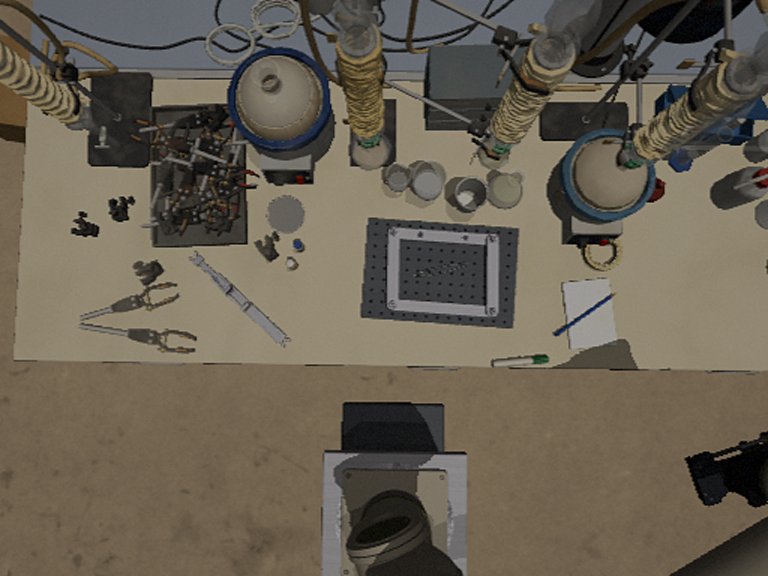

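View pics/side0.png

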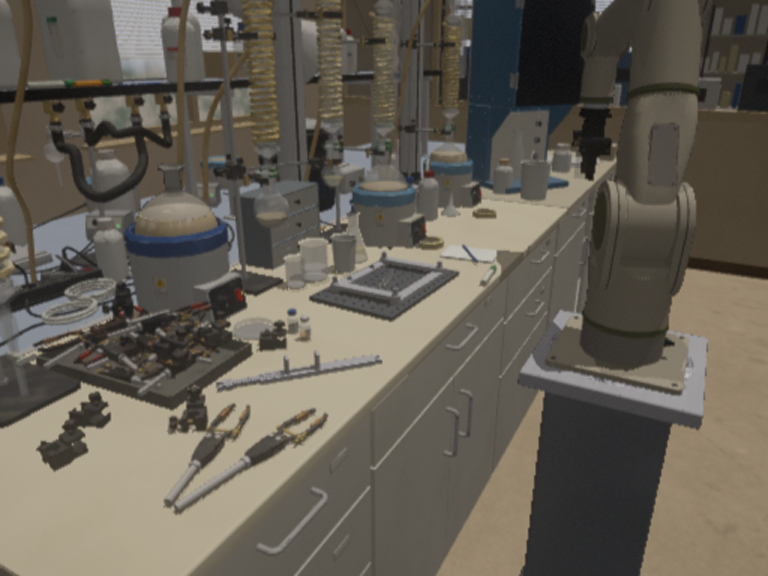

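The top view shows the breadboard at about (440,272) with light bars, and the rule running from (195,257) to (287,343) with its lugs near (230,290) and (248,305). The side view shows the lugs standing at (287,362) and (317,358). Next I'll zoom in on the top view.

```bash
python3 - <<'E'
import cv2
from bench import vision
c=vision.camera("top")["color"][...,::-1]
a=cv2.resize(c[160:235,120:200],(800,750),interpolation=cv2.INTER_CUBIC)[:600]
b=cv2.resize(c[143:220,238:348],(800,560),interpolation=cv2.INTER_CUBIC)
# rule crop scaled 6, frame crop scaled 6 -> stacked side by side would be too wide; use two-in-one
A=cv2.resize(c[160:235,122:198],None,fx=5,fy=5,interpolation=cv2.INTER_CUBIC)
B=cv2.resize(c[143:220,248:332],None,fx=5,fy=5,interpolation=cv2.INTER_CUBIC)
import numpy as np
o=np.zeros((385,800,3),np.uint8);o[:375,:380]=A;o[:385,380:800]=B
o=cv2.convertScaleAbs(o,alpha=1.3)
cv2.imwrite("pics/z1.png",o)
s=vision.camera("side")["color"][...,::-1]
cv2.imwrite("pics/z2.png",cv2.convertScaleAbs(cv2.resize(s[160:270,140:310],(800,518),interpolation=cv2.INTER_CUBIC),alpha=1.2))
E
```

```text
(no output)
```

View pics/z1.png

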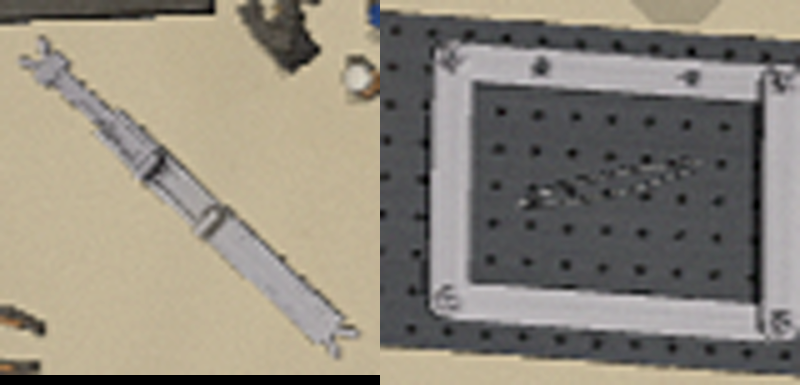

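View pics/z2.png

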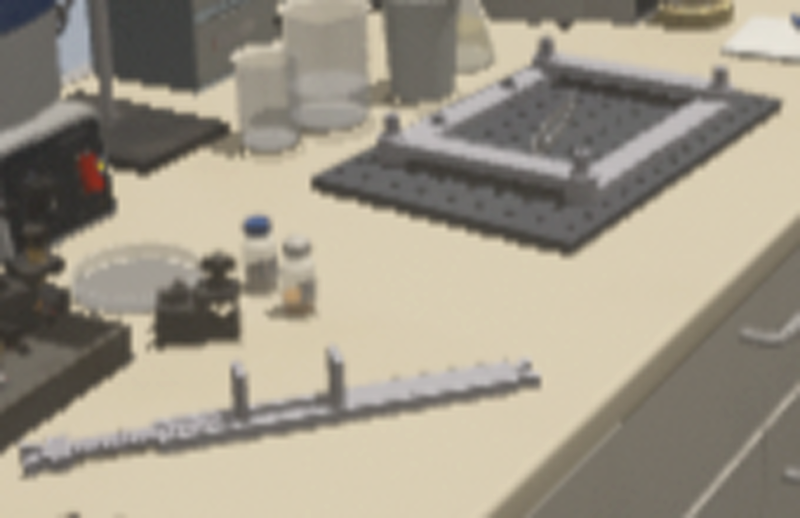

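The crops show the rule with its tongue fork at the far-left end (35,52) and its body fork at (343,338). The lug tops are at (155,163) and (210,218), and the posts at (452,58), (780,78), (447,297) and (782,322). In the side crop the post tops are at (392,118), (545,42), (582,152) and (720,72).

```bash
cat >h.py <<'E'
import numpy as np,cv2
from bench import r,vision
np.set_printoptions(precision=4,suppress=True)
def plane(c,uv,z):
    d=c["R"].T@np.linalg.solve(c["intrinsics"],[*uv,1]);o=-c["R"].T@c["t"]
    return o+d*(z-o[2])/d[2]
def two(c1,p1,c2,p2):
    P=[c["intrinsics"]@np.c_[c["R"],c["t"]] for c in(c1,c2)]
    X=cv2.triangulatePoints(P[0],P[1],np.array(p1,float).reshape(2,1),np.array(p2,float).reshape(2,1))
    return (X[:3]/X[3]).ravel()
def proj(c,X):
    q=c["intrinsics"]@(c["R"]@np.asarray(X)+c["t"]);return q[:2]/q[2]
E
python3 - <<'E'
from h import *
T=vision.camera("top");S=vision.camera("side")
a=lambda x,y:((x+.5)/5-.5+122,(y+.5)/5-.5+160)
b=lambda x,y:((x-380+.5)/5-.5+248,(y+.5)/5-.5+143)
s=lambda x,y:((x+.5)/4.706-.5+140,(y+.5)/4.706-.5+160)
P={}
for n,t,q in(("FL",(452,58),(392,118)),("FR",(780,78),(545,42)),("NL",(447,297),(582,152)),("NR",(782,322),(720,72))):
    P[n]=plane(T,b(*t),.048);print(n,P[n],plane(S,s(*q),.048),two(T,b(*t),S,s(*q)))
d=lambda i,j:np.linalg.norm(P[i]-P[j])
print(d("FL","FR"),d("NL","NR"),d("FL","NR"),d("FR","NL"))
for n,t,q in(("lugT",(155,163),(238,366)),("lugB",(210,218),(334,350))):
    print(n,plane(T,a(*t),.04),plane(S,s(*q),.04),two(T,a(*t),S,s(*q)))
e=[plane(T,a(35,52),.005),plane(T,a(343,338),.005)];print(e,e[0]-e[1],np.linalg.norm(e[0]-e[1]))
v=e[0]-e[1];print(np.degrees(np.arctan2(v[1],v[0])))
# rule mask by low saturation
c=T["color"][160:235,122:198].astype(int);m=((c.max(2)-c.min(2)<25)&(c.mean(2)>90)).astype(np.uint8)
n,l,st,_=cv2.connectedComponentsWithStats(m);k=1+st[1:,4].argmax();ys,xs=np.where(l==k)
box=cv2.boxPoints(cv2.minAreaRect(np.c_[xs+122,ys+160].astype(np.float32)));print(box)
print([plane(T,p,.005) for p in box])
E
```

```text
FL [0.6375 0.011  0.048 ] [0.6312 0.0192 0.048 ] [0.6376 0.0107 0.0442]
FR [ 0.6272 -0.2042  0.048 ] [ 0.6174 -0.1939  0.048 ] [ 0.6262 -0.2059  0.0434]
NL [0.4803 0.0121 0.048 ] [0.4757 0.0135 0.048 ] [0.4788 0.0113 0.0468]
NR [ 0.4672 -0.206   0.048 ] [ 0.4588 -0.1927  0.048 ] [ 0.4663 -0.2074  0.0423]
0.21547669530876473 0.21845514092843743 0.2758447979163221 0.2614754637238903
lugT [0.5077 0.3689 0.04  ] [0.5044 0.3743 0.04  ] [0.508  0.3697 0.0369]
lugB [0.4721 0.3316 0.04  ] [0.4683 0.3333 0.04  ] [0.4712 0.3313 0.0386]
[array([0.5844, 0.462 , 0.005 ]), array([0.3944, 0.2481, 0.005 ])] [0.19  0.214 0.   ] 0.28616510930973243
48.389186697997054
[[124.4075 172.632 ]
 [130.1767 166.4782]
 [193.8108 226.1351]
 [188.0416 232.289 ]]
[array([0.5753, 0.4759, 0.005 ]), array([0.5965, 0.4571, 0.005 ]), array([0.3982, 0.236 , 0.005 ]), array([0.3773, 0.2548, 0.005 ])]
```

>>> drive_tool([
  [[4.5,4,0],10],
  [[4.5,4,0],10],
  [[4.5,4,0],10],
  [[4.5,4,0],10],
  [[4.5,4,0],10],
  [[4.5,4,0],10],
  [[4,4.5,0],10],
  [[0,6,0],10],
  [[0,6,0],10],
  [[0,6,0],10],
], hand=0, newtons=20)

```text
time: 1.55
ee_pos: [0.5087, -0.1256, 0.1921]
eef_rot: [0.508, 0.861, -0.0, 0.0]
ft_force: [1.4, 0.3, 1.2]
width: 0.0871
grip_force: 0.0
```

>>> drive_tool([
  [[0,6,0],10],
  [[0,6,0],9.5],
  [[0,6,0],0],
  [[0,6,0],0],
  [[0,6,0],0],
  [[-0.5,6,0],0],
  [[-0.5,6,0],0],
  [[-1,5.5,0],0],
  [[0,0,-4],0],
  [[0,0,-4],0],
])

```text
time: 2.8
ee_pos: [0.4886, 0.3485, 0.1111]
eef_rot: [0.357, 0.934, 0.0, 0.0]
ft_force: [0.4, -0.5, -0.0]
width: 0.0871
grip_force: 0.0
```

```bash
python3 - <<'E'
from h import *
import math
s=r.read_state();q=s["eef_rot"];print(s["time"],s["ee_pos"],2*math.degrees(math.atan2(q[1],q[0]))-90,s["joint_positions"])
T=vision.camera("top");S=vision.camera("side")
p=s["ee_pos"];print(proj(T,p),proj(S,p))
A=cv2.resize(T["color"][150:240,115:205,::-1],(400,400),interpolation=cv2.INTER_CUBIC)
B=cv2.resize(S["color"][190:270,140:240,::-1],(500,400),interpolation=cv2.INTER_CUBIC)[:,:400]
cv2.imwrite("pics/g1.png",np.hstack([A,B]))
E
```

```text
2.8 [0.4886 0.3485 0.1111] 48.13961242176484 [-0.0198  0.4751 -0.8739  1.5972  0.379   1.2474 -0.1208]
[152.9728 196.7245] [199.5689 210.1287]
```

View pics/g1.png

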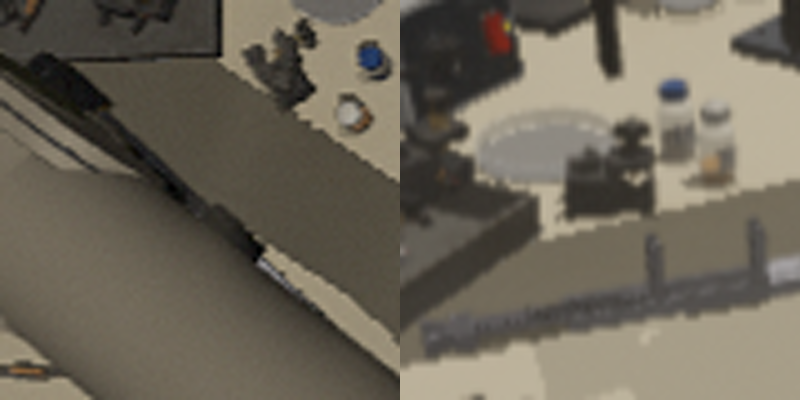

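The crop shows the finger tips at about (610,75) and (790,60). They straddle the lugs, which are at (655,262) and (757,247).

```bash
python3 - <<'E'
from h import *
S=vision.camera("side")
print(proj(S,[.4886,.3485,.026]),plane(S,(201.2,240.8),.026),proj(S,[.4886+.029,.3485+.0324,.103]))
E
```

```text
[201.2347 239.3281] [0.4839 0.3552 0.026 ] [182.9494 215.4076]
```

>>> drive_tool([
  [[-0.2,0.2,-1.5],0],
  [[0,0,-1.5],0],
  [[0,0,-1.5],0],
  [[0,0,-1.5],0],
  [[0,0,-1.0],0],
  [[0,0,-1.0],0],
  [[0,0,-0.9],0],
  [[0,0,0],0],
  [[0,0,0],0],
  [[0,0,0],0],
])

```text
time: 4.2
ee_pos: [0.4871, 0.3497, 0.0236]
eef_rot: [0.358, 0.934, 0.0, 0.0]
ft_force: [-1.3, 0.1, -0.2]
width: 0.0867
grip_force: 0.0
```

>>> drive_tool([
  [[0,0,0],0],
  [[0,0,0],0],
  [[0,0,0],0],
  [[0,0,0],0],
  [[0,0,0],0],
  [[0,0,0],0],
  [[0,0,0],0],
  [[0,0,0],0],
  [[0,0,0],0],
  [[0,0,0],0],
], hand=1, newtons=20)

```text
time: 5.45
ee_pos: [0.4869, 0.3494, 0.0231]
eef_rot: [0.358, 0.934, 0.0, 0.0]
ft_force: [-0.5, -0.5, 0.5]
width: 0.002
grip_force: 0.0
```

```bash
python3 - <<'E'
from h import *
s=r.read_state();p=s["ee_pos"]
T=vision.camera("top");S=vision.camera("side");print(proj(T,p),proj(S,p))
A=cv2.resize(T["color"][150:240,115:205,::-1],(360,360),interpolation=cv2.INTER_CUBIC)
B=cv2.resize(S["color"][190:270,140:250,::-1],(440,320),interpolation=cv2.INTER_CUBIC)
o=np.zeros((360,800,3),np.uint8);o[:,:360]=A;o[:320,360:]=B
cv2.imwrite("pics/g2.png",cv2.convertScaleAbs(o,alpha=1.5))
E
```

```text
[159.5558 198.9049] [201.5994 240.5864]
```

View pics/g2.png

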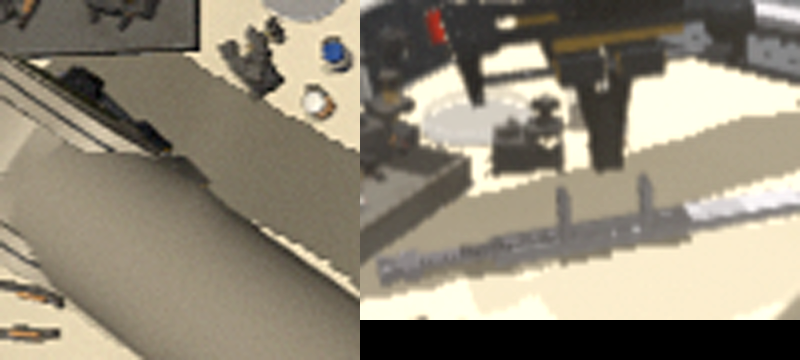

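The closed fingertips are at (607,168), just behind the lugs, which are at (563,210) and (645,200). So the grasp missed and the rule hasn't moved.

```bash
python3 - <<'E'
from h import *
S=vision.camera("side");T=vision.camera("top")
p=r.read_state()["ee_pos"]
print(plane(S,(201.75,232),.015),[ (z,proj(S,[p[0],p[1],z])) for z in(.015,.03,.045)])
m=(140+(604-360)/4,190+ (182)/4); print("lugtop mid",m,plane(S,m,.04))
print("pts",[plane(S,(140+(x-360)/4,190+y/4),z) for x,y,z in((563,178,.04),(645,170,.04),(565,235,.01),(645,224,.01))])
c=np.array([.4895,.352]);print([proj(S,[*c,z]) for z in(.01,.04)],[proj(T,[*c,z]) for z in(.01,.04)])
E
```

```text
[0.5252 0.2959 0.015 ] [(0.015, array([201.758 , 243.2834])), (0.03, array([201.4747, 238.2989])), (0.045, array([201.1883, 233.2616]))]
lugtop mid (201.0, 235.5) [0.4857 0.3524 0.04  ]
pts [array([0.5129, 0.3606, 0.04  ]), array([0.4716, 0.3254, 0.04  ]), array([0.4994, 0.3794, 0.01  ]), array([0.4615, 0.3424, 0.01  ])]
[array([200.4915, 245.1105]), array([199.9089, 235.1168])] [array([159.7737, 198.3521]), array([157.5486, 197.8096])]
```

```bash
python3 - <<'E'
from h import *
print(r.finger_overhang,[a for a in dir(r) if a[0]!='_']);s=r.read_state();print(s)
S=vision.camera("side")["color"][...,::-1]
cv2.imwrite("pics/g3.png",cv2.convertScaleAbs(cv2.resize(S[130:250,130:290],(800,600),interpolation=cv2.INTER_CUBIC),alpha=1.6))
E
```

```text
0.008 ['PlanningError', 'close_job', 'finger_overhang', 'read_state']
{'time': 5.65, 'joint_positions': array([-0.0594,  0.5676, -0.825 ,  1.6774,  0.4587,  1.1011, -0.1803]), 'joint_vel': array([-0.0015,  0.0008,  0.0001,  0.0001, -0.0011,  0.0004, -0.0017]), 'joint_torque': array([  0.0004, -60.3281, -14.7354, -31.9622,  -0.0583,   0.0242,
         0.    ]), 'ee_pos': array([0.4869, 0.3495, 0.0231]), 'eef_rot': array([ 0.3579,  0.9337,  0.0001, -0.    ]), 'ft_force': array([ 0.4896, -1.1873, -0.956 ]), 'torque': array([ 0.0183, -0.0488, -0.0053]), 'grip_force': 0.0, 'width': 0.00041867986917445505}
```

View pics/g3.png

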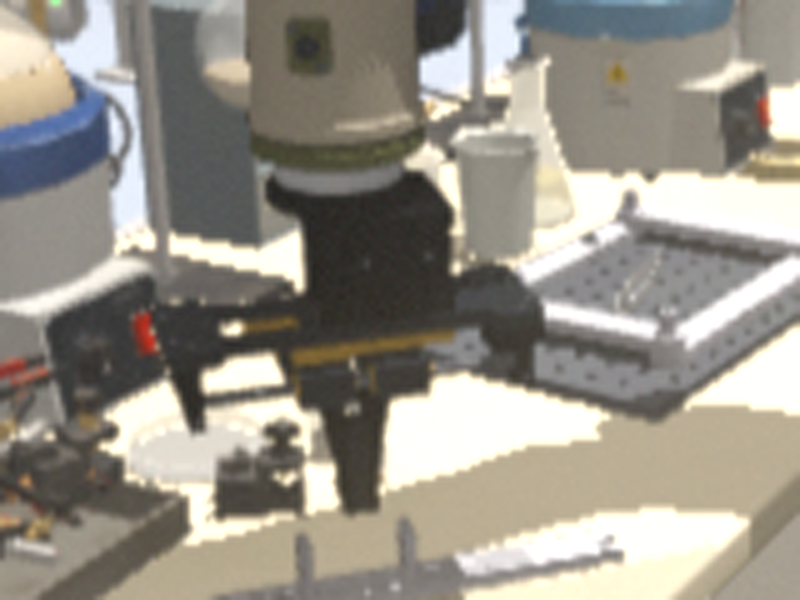

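The side crop shows the closed fingertips at (360,510), above and behind the lug tops at (304,538) and (405,520). I'll use the top view to tell whether they are too high or too far back.

```bash
python3 - <<'E'
from h import *
T=vision.camera("top");S=vision.camera("side")
p=np.array([.4869,.3495]);u=np.array([.667,.745]);n=np.array([.745,-.667])
for z in(.09,.13):
    for a in(.095,-.0):
        print(z,a,proj(T,[*(p+a*u+.0375*n),z]),proj(S,[*(p+a*u),z]))
c=T["color"].astype(int);m=(c.max(2)<60)&(c.max(2)-c.min(2)<20)
for v in range(164,200,4): print(v,np.where(m[v,125:175])[0]+125)
# gripper body bottom corners
s=S["color"].astype(int);ms=s.max(2)<45
for v in range(190,236,3):print(v,np.where(ms[v,185:225])[0]+185)
E
```

```text
0.09 0.095 [140.9243 168.8007] [163.1611 223.3025]
0.09 -0.0 [162.541  188.9894] [200.2978 217.8229]
0.13 0.095 [137.1615 167.0902] [161.7744 208.7965]
0.13 -0.0 [159.4532 187.9163] [199.4934 203.677 ]
164 [172 173]
168 [125 126 127 131 132 133 134 135 136 137 138 174]
172 [128 130 131 132 133 134 135 136 137 138 139 140]
176 [125 126 134 135 136 137 138 139 140 141 142 143 144]
180 [131 132 140 141 142 143 144 145 146 147 148 150 151]
184 [146 147 148 149 150 151 152 153 154 155]
188 [153 154 156 157]
192 [156 157 158 159 160 161 162 163 164]
196 [163 164]
190 [185 186 187 188 189 190 191 192 193 194 195 196 197 198 199 200 201 202
 203 204 205 206 207 208 209 210 211 212 213 214 215 216 217 218 219 220]
193 [189 190 191 192 193 194 195 196 197 198 199 200 201 202 203 204 205 206
 207 208 209 210 211 212 213 214 215 216 217 218 219 220 221 222 223 224]
196 [185 186 187 188 189 190 191 192 193 194 195 196 197 198 199 200 201 202
 203 204 205 206 207 208 209]
199 [185 186 187 188]
202 [187 202 203 204 205 206]
205 [191 192 193 194 195 196 197 198 199 200 205 206 207 208 209 210 211 212
 213 214]
208 [190 191 192 193 194 195 196 197 198 199 200 201 202 203 206 207]
211 [194 195 196 197 203 204 205 206]
214 [195 196 197 198 199 200 201 202 203 204 205]
217 [186 196 197 198 199 200 201 202 203 204 205]
220 [197 198 199 200 201 202 203 204]
223 [198 199 200 201 202 203 204]
226 [198 199 200 202 203 204]
229 [199 200 201 202 204]
232 []
235 []
```

>>> drive_tool([
  [[0,0,0],0],
  [[0,0,0],0],
  [[0,0,0],0],
  [[0,0,0],0],
  [[0,0,0],0],
  [[0,0,0],0],
  [[0,0,0],0],
  [[0,0,0],0],
  [[0,0,-0.3],0],
  [[0,0,-0.3],0],
], hand=0)

```text
time: 7.05
ee_pos: [0.4868, 0.3494, 0.0168]
eef_rot: [0.358, 0.934, 0.0, -0.0]
ft_force: [-0.1, 0.4, -0.4]
width: 0.0852
grip_force: 0.0
```

>>> drive_tool([
  [[0,0,-0.3],0],
  [[0,0,-0.3],0],
  [[0,0,-0.3],0],
  [[0,0,-0.3],0],
  [[0,0,-0.3],0],
  [[0,0,-0.3],0],
  [[0,0,-0.2],0],
  [[0,0,-0.2],0],
  [[0,0,0],0],
  [[0,0,0],0],
])

```text
time: 8.3
ee_pos: [0.4869, 0.3495, -0.0049]
eef_rot: [0.358, 0.934, 0.0, 0.0]
ft_force: [-0.0, -0.2, 0.2]
width: 0.087
grip_force: 0.0
```

```bash
python3 - <<'E'
from h import *
S=vision.camera("side");s=r.read_state();print(s["time"],s["ee_pos"],s["ft_force"])
c=S["color"][...,::-1]
cv2.imwrite("pics/g4.png",cv2.convertScaleAbs(cv2.resize(c[195:265,145:265],(800,467),interpolation=cv2.INTER_CUBIC),alpha=1.6))
E
```

```text
8.35 [ 0.487   0.3495 -0.0048] [-0.4425 -0.6555  0.1202]
```

View pics/g4.png

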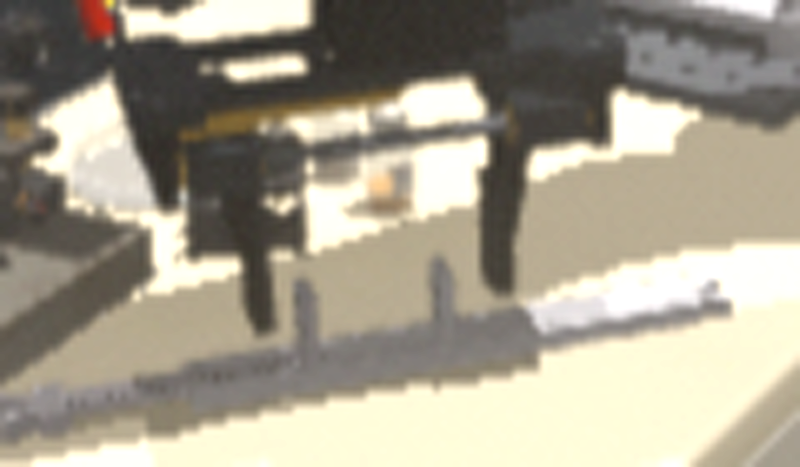

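The open fingers straddle the lugs: tips at (262,332) and (500,292), lugs at (307,280) and (442,258). The tips are still about 10 mm above the rule's upper face, so the true tip height is roughly 3 cm above the reading. I'll go a little lower and close.

>>> drive_tool([
  [[0,0,-0.2],0],
  [[0,0,-0.2],0],
  [[0,0,-0.1],0],
  [[0,0,0],0],
  [[0,0,0],0],
  [[0,0,0],0],
  [[0,0,0],0],
  [[0,0,0],0],
  [[0,0,0],0],
  [[0,0,0],0],
], hand=0)

```text
time: 9.6
ee_pos: [0.4869, 0.3495, -0.0099]
eef_rot: [0.358, 0.934, 0.0, 0.0]
ft_force: [0.2, 0.1, -0.5]
width: 0.087
grip_force: 0.0
```

>>> drive_tool([
  [[0,0,0],0],
  [[0,0,0],0],
  [[0,0,0],0],
  [[0,0,0],0],
  [[0,0,0],0],
  [[0,0,0],0],
  [[0,0,0],0],
  [[0,0,0],0],
  [[0,0,0],0],
  [[0,0,0],0],
], hand=1, newtons=25)

```text
time: 10.85
ee_pos: [0.4869, 0.3494, -0.0099]
eef_rot: [0.358, 0.934, 0.0, 0.0]
ft_force: [-1.0, -1.2, 2.2]
width: 0.0154
grip_force: 25.0
```

>>> drive_tool([
  [[0,0,1],0],
  [[0,0,3],0],
  [[0,0,4],0],
  [[0,0,4],0],
  [[0.5,-3,0],0],
  [[1,-5,0],0],
  [[1,-6,0],0],
  [[1,-6,0],0],
  [[1,-6,0],0],
  [[1,-6,0],1.9],
])

```text
time: 12.1
ee_pos: [0.5421, 0.0276, 0.1108]
eef_rot: [0.342, 0.94, 0.0, 0.001]
ft_force: [2.1, 0.2, -1.8]
width: 0.0154
grip_force: 25.0
```

>>> drive_tool([
  [[1,-5,0],1.9],
  [[0.1,-4,0],0],
  [[0,-2.6,0],0],
  [[0,-1,0],0],
  [[0,0,-2],0],
  [[0,0,-1.5],0],
  [[0,0,-1],0],
  [[0,0,0],0],
  [[0,0,0],0],
  [[0,0,0],0],
])

```text
time: 13.35
ee_pos: [0.5533, -0.0965, 0.0656]
eef_rot: [0.327, 0.945, 0.0, 0.0]
ft_force: [0.0, -0.6, -1.6]
width: 0.0152
grip_force: 25.0
```

```bash
python3 - <<'E'
from h import *
S=vision.camera("side");T=vision.camera("top");s=r.read_state();print(s["time"],s["ee_pos"],s["ft_force"],s["width"],s["grip_force"])
A=cv2.resize(T["color"][135:230,238:348,::-1],None,fx=3.6,fy=3.6,interpolation=cv2.INTER_CUBIC)
B=cv2.resize(S["color"][140:220,195:308,::-1],None,fx=3.5,fy=3.5,interpolation=cv2.INTER_CUBIC)
o=np.zeros((345,800,3),np.uint8);o[:342,:396]=A;o[:280,400:400+B.shape[1]]=B
cv2.imwrite("pics/f1.png",cv2.convertScaleAbs(o,alpha=1.5))
E
```

```text
13.45 [ 0.5531 -0.0966  0.0655] [-0.3246  0.1771 -2.1492] 0.015372885066282064 24.99993771314621
```

View pics/f1.png

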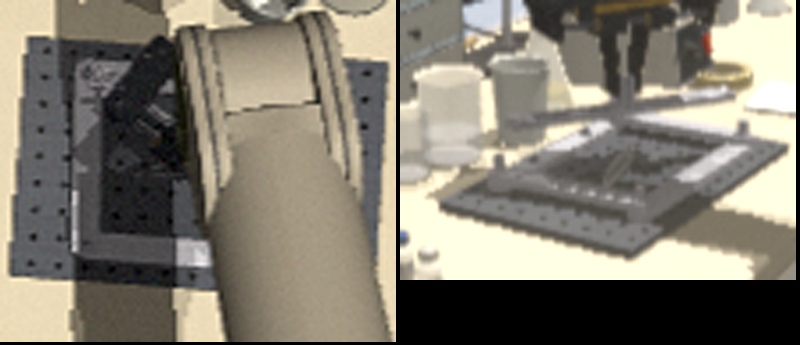

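The side crop shows the held rule from its tongue end (520,128) to its body end (738,92). Below it are the FL post at (500,160) and the NR post at (745,125).

```bash
python3 - <<'E'
from h import *
S=vision.camera("side");s=r.read_state();p=s["ee_pos"];q=s["eef_rot"]
a=2*np.arctan2(q[1],q[0])-np.pi/2;print(np.degrees(a));u=np.array([np.cos(a),np.sin(a)])
for k in(.1235,.129,-.1235,-.129):print(k,proj(S,[*(p[:2]+k*u),.0754+.005]))
c=S["color"][140:220,195:308].astype(int)
def pk(x,y):return (195+(x-400+.5)/3.5-.5,140+(y+.5)/3.5-.5)
for n,x in(("tongueend",(520,127)),("bodyend",(738,92)),("FLpost top",(500,157)),("NRpost top",(744,124))):
    print(n,pk(*x),plane(S,pk(*x),.08 if "end" in n else .048))
print([proj(S,X) for X in([.6375,.011,.048],[.4672,-.206,.048])])
E
```

```text
51.84699172498763
0.1235 [225.9749 174.4316]
0.129 [224.4845 174.6357]
-0.1235 [288.565  165.8621]
-0.129 [289.8684 165.6836]
tongueend (228.92857142857144, 175.92857142857144) [0.6125 0.0082 0.08  ]
bodyend (291.2142857142857, 165.92857142857142) [ 0.4682 -0.1988  0.08  ]
FLpost top (223.21428571428572, 184.5) [0.6312 0.0172 0.048 ]
NRpost top (292.92857142857144, 175.07142857142856) [ 0.4569 -0.1916  0.048 ]
[array([222.6609, 183.6636]), array([291.9435, 173.5499])]
```

>>> drive_tool([
  [[0.2,0.2,-0.8],0],
  [[0,0,-0.8],0],
  [[0,0,-0.7],0],
  [[0,0,-0.5],0],
  [[0,0,-0.4],0],
  [[0,0,-0.3],0],
  [[0,0,-0.2],0],
  [[0,0,-0.2],0],
  [[0,0,-0.2],0],
  [[0,0,0],0],
])

```text
time: 14.75
ee_pos: [0.5548, -0.0945, 0.024]
eef_rot: [0.327, 0.945, 0.0, -0.0]
ft_force: [0.5, 0.6, -1.0]
width: 0.0151
grip_force: 25.0
```

>>> drive_tool([
  [[0,0,-0.1],0],
  [[0,0,-0.05],0],
  [[0,0,0],0],
  [[0,0,0],0],
  [[0,0,0],0],
  [[0,0,0],0],
  [[0,0,0],0],
  [[0,0,0],0],
  [[0,0,0],0],
  [[0,0,0],0],
])

```text
time: 16.0
ee_pos: [0.5549, -0.0945, 0.0226]
eef_rot: [0.327, 0.945, 0.0, 0.0]
ft_force: [-0.8, -0.1, -1.6]
width: 0.0153
grip_force: 25.0
```

>>> drive_tool([
  [[0,0,0],0],
  [[0,0,0],0],
  [[0,0,0],0],
  [[0,0,0],0],
  [[0,0,0],0],
  [[0,0,0],0],
  [[0,0,0],0],
  [[0,0,0],0],
  [[0,0,0],0],
  [[0,0,0],0],
], hand=0.2)

```text
time: 17.25
ee_pos: [0.5549, -0.0945, 0.0226]
eef_rot: [0.327, 0.945, 0.0, 0.0]
ft_force: [0.4, 0.6, 0.2]
width: 0.0697
grip_force: 0.0
```

```bash
python3 - <<'E'
from h import *
S=vision.camera("side");T=vision.camera("top");s=r.read_state();print(s["time"],s["ee_pos"],s["ft_force"],s["width"],s["grip_force"])
B=cv2.resize(S["color"][145:212,205:305,::-1],None,fx=8,fy=8,interpolation=cv2.INTER_CUBIC)
cv2.imwrite("pics/f2.png",cv2.convertScaleAbs(B,alpha=1.6))
E
```

```text
17.35 [ 0.5549 -0.0945  0.0226] [-0.8085  0.2082  0.4093] 0.06986256682067898 0.0
```

View pics/f2.png

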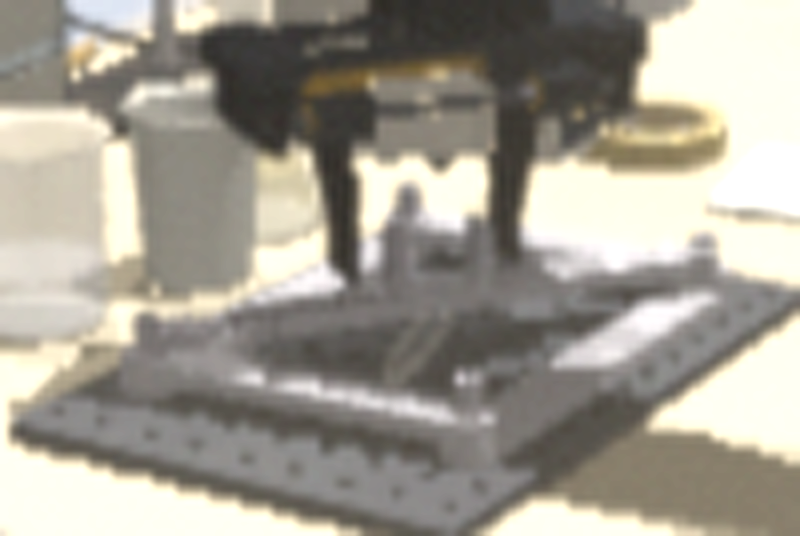

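The rule now lies between the FL post (148,330) and the NR post (703,250), with its lugs spread to (400,250) and (478,250). That was the last picture I may view, so from here I read numbers only.

```bash
cat >>h.py <<'E'
def lugprof(S,rows,c0,c1):
    g=cv2.cvtColor(S["color"],cv2.COLOR_RGB2GRAY)
    for v in rows: print(v,c0,g[v,c0:c1])
E
python3 - <<'E'
from h import *
S=vision.camera("side");s=r.read_state()
P=dict(FL=np.array([.6375,.011]),FR=np.array([.6272,-.2042]),NL=np.array([.4803,.0121]),NR=np.array([.4672,-.206]))
m=(P["FL"]+P["NR"])/2;u=(P["FL"]-P["NR"]);L=np.linalg.norm(u);u/=L
print(m,L)
for L in(.264,.270,.276,.282):
    j=.292-L;h=(.061-j)/2
    print(L,[proj(S,[*(m+k*u),.032+z]) for k in(h,h-.006,-h+.006,-h) for z in(.033,)], proj(S,[*(m+h*u),.072]))
lugprof(S,range(168,182,1),246,274)
E
```

```text
[ 0.5524 -0.0975] 0.27584613464756036
0.264 [array([254.3985, 174.5945]), array([255.9209, 174.3793]), array([261.2114, 173.6316]), array([262.7122, 173.4194])] [254.3963 172.7568]
0.27 [array([253.6355, 174.7023]), array([255.1603, 174.4868]), array([261.9624, 173.5254]), array([263.4608, 173.3136])] [253.6319 172.8634]
0.276 [array([252.8712, 174.8104]), array([254.3985, 174.5945]), array([262.7122, 173.4194]), array([264.2082, 173.208 ])] [252.8663 172.9701]
0.282 [array([252.1058, 174.9186]), array([253.6355, 174.7023]), array([263.4608, 173.3136]), array([264.9545, 173.1025])] [252.0995 173.0771]
168 246 [ 34  34  37  64 142 170 173 171 145 107 108 140 170 173 173 173 173 173
 171 160  72  38  38  41  74 149 170 172]
169 246 [ 34  34  35  65 142 171 173 169 127  81  82 120 169 172 173 173 173 172
 169 142  65  39  40  43  90 165 172 172]
170 246 [ 41  36  36  65 142 171 172 166 118  77  80 115 165 170 171 172 171 166
 163 137  63  39  40  47 100 167 173 172]
171 246 [ 46  35  36  70 150 171 171 150  98  78  84 119 151 162 167 167 166 144
 136 125  60  40  40  54 121 169 173 172]
[... 530 characters left out ...]
 69  68  73  85  73  68  57  56  70  69  63
  66  73  67  48  43  46  70  84  95 108]
177 246 [ 64  37  36  60 125 142 105  68  68  72  83  67  57  50  47  49  52  59
  65  75  72  59  51  51  66  75  89 113]
178 246 [ 94  52  40  57 112 113  86  64  67  73  80  64  60  57  55  54  57  63
  67  75  73  62  61  62  70  73  82 118]
179 246 [134 101  51  51  83  82  74  64  69  73  79  79  76  73  73  74  72  70
  70  76  71  69  69  70  72  72  75  83]
180 246 [145 132  70  58  75  82  76  68  70  70  75  77  74  74  74  73  73  73
  73  77  72  69  70  73  74  75  77  76]
181 246 [110  82  71  66  74  74  79  69  67  71  74  75  73  73  71  73  73  73
  75  77  75  75  74  76  76  76  78  77]
```

>>> drive_tool([
  [[0,0,0],0],
  [[0,0,0],0],
  [[0,0,0],0],
  [[0,0,0],0],
  [[0,0,0],0],
  [[0,0,0],0],
  [[0,0,0],0],
  [[0,0,0],0],
  [[0,0,0],0],
  [[0,0,0],0],
], hand=1, newtons=25)

```text
time: 18.65
ee_pos: [0.5548, -0.0946, 0.0225]
eef_rot: [0.327, 0.945, 0.0, -0.0]
ft_force: [0.8, -0.6, -2.1]
width: 0.0153
grip_force: 25.0
```

>>> drive_tool([
  [[0,0,0.5],0],
  [[0,0,1.5],0],
  [[0,0,2],0],
  [[0,0,1.5],0],
  [[0,0,0],-9],
  [[0,0,0],-10],
  [[0,0,0],-10],
  [[0,0,0],-10],
  [[0,0,0],-10],
  [[0,0,0],-10],
])

```text
time: 19.9
ee_pos: [0.5552, -0.0945, 0.0786]
eef_rot: [0.752, 0.66, 0.0, 0.0]
ft_force: [0.4, -0.2, -2.8]
width: 0.0156
grip_force: 25.0
```

>>> drive_tool([
  [[0,0,0],-10],
  [[0,0,0],-10],
  [[0,0,0],-10],
  [[0,0,0],-10],
  [[0,0,0],-9],
  [[0,-0.2,0],0],
  [[0,0,-1],0],
  [[0,0,-0.5],0],
  [[0,0,0],0],
  [[0,0,0],0],
])

```text
time: 21.15
ee_pos: [0.5549, -0.0965, 0.0626]
eef_rot: [0.957, 0.291, 0.0, -0.0]
ft_force: [-0.1, -0.8, -2.0]
width: 0.0151
grip_force: 25.0
```

```bash
python3 - <<'E'
from h import *
S=vision.camera("side");s=r.read_state();p=s["ee_pos"];q=s["eef_rot"]
a=2*np.arctan2(q[1],q[0])-np.pi/2;print(s["time"],p,np.degrees(a)%180-180,s["width"],s["grip_force"],s["joint_positions"])
u=-np.array([np.cos(a),np.sin(a)])
if u[0]<0:u=-u
for k in(.129,.1235,0,-.1235,-.129):print(k,proj(S,[*(p[:2]+k*u),p[2]+.0099+.005]))
print([proj(S,[*x,.048]) for x in((.6272,-.2042),(.4803,.0121))])
T=vision.camera("top");print("top",[proj(T,[*(p[:2]+k*u),p[2]+.0149]) for k in(.1235,-.1235)])
E
```

```text
21.2 [ 0.555  -0.0966  0.0627] -56.125934129721 0.015433086517839636 24.999074935913086 [ 0.4695  0.343  -0.4474  1.7587  0.166   1.077  -1.0138]
0.129 [254.4637 160.2965]
0.1235 [254.5958 160.7057]
0 [257.81   170.6611]
-0.1235 [261.5843 182.3512]
-0.129 [261.7677 182.9194]
[array([254.4735, 167.451 ]), array([262.2501, 191.5353])]
top [array([327.5369, 157.7559]), array([262.9722, 199.7047])]
```

```bash
python3 - <<'E'
from h import *
S=vision.camera("side");T=vision.camera("top")
lugprof(S,range(176,200,2),246,278)
print("far");lugprof(S,range(158,170,2),246,266)
g=cv2.cvtColor(T["color"],cv2.COLOR_RGB2GRAY);print("top near-left")
for v in range(190,212,2):print(v,250,g[v,250:284])
E
```

```text
176 246 [156 125  96 106  98  99  91  77  84 106  80  69  69  70  69  72  70  70
  71  72  78  79  79  81  84  85  90 100 103 115 126 131]
178 246 [87 69 69 81 87 81 79 73 82 83 78 69 69 71 70 71 70 70 61 50 50 52 51 51
 50 58 72 72 72 71 71 72]
180 246 [105  89  79  72  69  66  59  53  68  74  75  70  74  72  70  71  71  71
  71  73  75  80  66  61  62  57  58  62  51  50  52  50]
182 246 [87 69 58 56 53 53 52 53 48 65 73 73 77 80 73 71 72 73 73 76 81 81 72 76
 84 85 84 83 79 79 83 76]
184 246 [59 55 50 48 45 45 47 47 47 53 72 86 80 83 94 81 76 75 74 65 69 77 86 87
 85 84 86 86 79 78 86 85]
186 246 [54 50 54 54 48 47 49 48 56 60 70 81 85 95 84 73 69 80 77 77 76 77 81 87
 86 80 86 87 87 87 85 84]
188 246 [ 55  57  55  47  48  50  50  52  66  67  71  73  88  82  78  77  78  78
  73  74  76  70  69  77  86  87  87  82  86 105 133 145]
190 246 [ 55  56  57  57  53  48  50  63  62  65  70  70  75  77  76  74  76  75
  68  66  75  77  77  82  81  87 100 121 133 137 143 152]
192 246 [ 72  69  69  65  61  57  58  71  72  67  56  67  70  69  68  62  65  63
  68  74  73  71  76  78  97 120 13
[... 1531 characters left out ...]
7
 43 43 46 29 13  8 12  1 27 39]
202 250 [ 66  66  48  33  27  31  38  30  45  50  41  28  31  45  45  53  50  54
  51  53  52  51  51  52  52  52  52  53  53  35  41 107 123 119]
204 250 [ 64  46  35  33  32  33  32  22  44  51  50  49  46  48  50  52  53  52
  55  52  53  54  51  53  51  53  51  53  53  50  46 103 116 115]
206 250 [ 67  45  31  37  32  37  34  23  21  25  31  42  48  56  55  56  54  55
  55  56  54  55  52  50  52  54  54  50  49  49  49 103 119 120]
208 250 [67 45 37 20 15 24 34 26 21 24 17 12 20 15 21 25 19 20 20 23 24 20 22 22
 18 24 19 26 18 44 61 69 66 82]
210 250 [66 42 31 30 31 35 36 27 24 19 24 24 22 20 18 25 19 17 16  5 21 21 18 23
 23 18 10 14 19 46 51 49 43 19]
```

>>> drive_tool([
  [[-0.1,-0.1,-0.8],0],
  [[0,0,-0.8],0],
  [[0,0,-0.7],0],
  [[0,0,-0.5],0],
  [[0,0,-0.4],0],
  [[0,0,-0.3],0],
  [[0,0,-0.2],0],
  [[0,0,-0.2],0],
  [[0,0,-0.1],0],
  [[0,0,0],0],
])

```text
time: 22.6
ee_pos: [0.5539, -0.0976, 0.0226]
eef_rot: [0.957, 0.291, 0.0, 0.0]
ft_force: [0.6, -0.6, -1.2]
width: 0.0153
grip_force: 25.0
```

>>> drive_tool([
  [[0,0,0],0],
  [[0,0,0],0],
  [[0,0,0],0],
  [[0,0,0],0],
  [[0,0,0],0],
  [[0,0,0],0],
  [[0,0,0],0],
  [[0,0,0],0],
  [[0,0,0],0],
  [[0,0,0],0],
], hand=0.2)

```text
time: 23.85
ee_pos: [0.5539, -0.0975, 0.0226]
eef_rot: [0.957, 0.291, 0.0, 0.0]
ft_force: [0.4, 0.5, -0.6]
width: 0.0696
grip_force: 0.0
```

>>> drive_tool([
  [[0,0,2],0],
  [[0,0,3],0],
  [[0,0,3],0],
  [[0,0,3],0],
  [[-4,-2,0],0],
  [[-4,-4,0],10],
  [[-1,-6,0],10],
  [[0,-6,0],10],
  [[0,-4,0],10],
  [[0,0,0],0],
])

```text
time: 25.1
ee_pos: [0.4654, -0.316, 0.1321]
eef_rot: [0.806, 0.592, -0.0, -0.0]
ft_force: [0.9, 1.5, -0.6]
width: 0.0694
grip_force: 0.0
```

```bash
python3 - <<'E'
from h import *
S=vision.camera("side");T=vision.camera("top");s=r.read_state();print(s["time"],s["ee_pos"],s["width"])
np.savez("b1.npz",S=S["color"],T=T["color"])
FR=np.array([.6272,-.2042]);NL=np.array([.4803,.0121]);m=(FR+NL)/2;u=FR-NL;u/=np.linalg.norm(u)
for L in(.262,.266,.272):
    h=(.353-L*1-.0)/2 if 0 else (.061-.292+L)/2
    print(L,"lug outer F/N top z.07: S",[proj(S,[*(m+k*u),.070]) for k in(h,-h)],"T",[proj(T,[*(m+k*u),.072]) for k in(h,h-.006,-h+.006,-h)])
    print("ends T",[proj(T,[*(m+k*u),.042]) for k in(L/2+.005,-L/2-.005)])
lugprof(T,range(160,200,1),268,318)
E
```

```text
25.2 [ 0.4668 -0.312   0.1324] 0.0695228734568239
0.262 lug outer F/N top z.07: S [array([257.5924, 171.397 ]), array([258.5134, 174.1335])] T [array([299.0575, 176.6018]), array([297.5023, 177.6243]), array([292.5742, 180.8643]), array([291.017, 181.888])]
ends T [array([328.6147, 157.613 ]), array([259.6374, 202.9654])]
0.266 lug outer F/N top z.07: S [array([257.5342, 171.2241]), array([258.5741, 174.3139])] T [array([299.5758, 176.261 ]), array([298.0207, 177.2834]), array([292.0552, 181.2055]), array([290.4979, 182.2294])]
ends T [array([329.1185, 157.2818]), array([259.1268, 203.3011])]
0.272 lug outer F/N top z.07: S [array([257.4472, 170.9657]), array([258.6655, 174.5853])] T [array([300.3532, 175.7499]), array([298.7983, 176.7722]), array([291.2766, 181.7174]), array([289.719 , 182.7414])]
ends T [array([329.8741, 156.7849]), array([258.3609, 203.8047])]
160 268 [ 47  50  51  49  49  47  47  49  52  55  74  76  79  77  95 106 104 123
 130 129 129 148 154 152 152 152 149 148 149 148 148 146 147 147 146 143
 143 142 145 142 147 128 124 126 139 146 143 144 149 104]
161 268 [ 63
[... 7505 characters left out ...]
37  33
  34  38  38  31  35  36  37  35  35  36  36  36  38  35]
197 268 [146 145 142 145 148 135 145 162 112  63  59  63  64  63  65  67  66  67
  66  67  65  67  67  57  43  64  70  71  71  49  37  20  20  35  37  35
  36  35  29  16  29  39  37  36  37  29  18  23  29  36]
198 268 [146 145 148 151 150 146 117  78  59  60  63  67  66  64  63  64  65  68
  64  62  65  65  65  66  64  66  68  68  48  36  35  35  37  38  37  35
  38  31  32  21  34  37  35  35  37  30  13  24  35  37]
199 268 [141 147 146 144 131  86  60  58  58  61  65  64  66  66  62  65  68  70
  64  67  62  64  64  65  65  65  67  67  46  34  36  34  33  33  34  34
  35  35  36  36  32  33  36  36  33  32  34  37  37  38]
```

```bash
cat >>h.py <<'E'
W=dict(FL=(.6375,.011),FR=(.6272,-.2042),NL=(.4803,.0121),NR=(.4672,-.206))
def edge(T,a,b,z,off,lo,hi):
    g=cv2.cvtColor(T["color"],cv2.COLOR_RGB2GRAY).astype(np.float32)
    a=np.array(W[a]);b=np.array(W[b]);u=(b-a)/np.linalg.norm(b-a);n=np.array([-u[1],u[0]])
    L=np.linalg.norm(b-a);pts=[];q=np.arange(-.008,.0081,.0005)
    for k in np.arange(lo,hi,.004):
        X=[a+k*L*u+(off+d)*n for k in[k] for d in q]
        uv=np.array([proj(T,[*x,z]) for x in X],np.float32)
        p=cv2.remap(g,uv[:,0].reshape(1,-1),uv[:,1].reshape(1,-1),cv2.INTER_LINEAR)[0]
        dg=np.abs(np.gradient(cv2.GaussianBlur(p.reshape(1,-1),(7,1),0)[0]));i=dg.argmax()
        if 3<=i<len(q)-3 and dg[i]>1.5:
            w=dg[i-3:i+4];pts.append(a+k*L*u+(off+(w*q[i-3:i+4]).sum()/w.sum())*n)
    pts=np.array(pts,np.float32)
    vx,vy,x0,y0=cv2.fitLine(pts,cv2.DIST_HUBER,0,.0003,.0001).ravel()
    r_=np.abs((pts-[x0,y0])@[-vy,vx]);an=np.degrees(np.arctan2(vy,vx))
    return an,len(pts),np.median(r_)*1e3,(x0,y0),np.median((pts-a)@n-off)*1e3
def square(T):
    o={}
    for nm,a,b,z,off in(("Lout","NL","FL",.032,.0125),("Lin","NL","FL",.032,-.0125),("Rin","NR","FR",.032,.0125),("Rout","NR","FR",.032,-.0125),("Fout","FL","FR",.022,.0125),("Fin","FL","FR",.022,-.0125),("Nin","NL","NR",.022,.0125),("Nout","NL","NR",.022,-.0125)):
        e=edge(T,a,b,z,off,.15,.85);o[nm]=e;print(nm,"%.2f deg n=%d res=%.2f shift=%.1f"%(e[0],e[1],e[2],e[4]))
E
python3 - <<'E'
from h import *
T=vision.camera("top");square(T)
P=np.load("b1.npz");g=cv2.cvtColor(T["color"],cv2.COLOR_RGB2GRAY).astype(np.float32)
FR=np.array(W["FR"]);NL=np.array(W["NL"]);m=(FR+NL)/2;u=FR-NL;u/=np.linalg.norm(u);n=np.array([-u[1],u[0]])
k=np.arange(-.150,.1501,.002)
def prof(off,z=.042):
    uv=np.array([proj(T,[*(m+a*u+off*n),z]) for a in k],np.float32);return cv2.remap(g,uv[:,0].reshape(1,-1),uv[:,1].reshape(1,-1),cv2.INTER_LINEAR)[0].astype(int)
c=np.mean([prof(o) for o in(-.006,-.003,0,.003,.006)],0).astype(int)
print(c)
for a in(-.11,-.07,.08,.12): # lateral profile
    q=np.arange(-.024,.0241,.002);uv=np.array([proj(T,[*(m+a*u+o*n),.042]) for o in q],np.float32)
    print(a,cv2.remap(g,uv[:,0].reshape(1,-1),uv[:,1].reshape(1,-1),cv2.INTER_LINEAR)[0].astype(int))
E
```

```text
Lout 0.71 deg n=175 res=0.07 shift=0.5
Lin 0.46 deg n=175 res=0.14 shift=-0.5
Rin -0.13 deg n=175 res=0.19 shift=-1.6
Rout -0.34 deg n=175 res=0.24 shift=-2.6
Fout 86.78 deg n=175 res=0.79 shift=1.1
Fin 86.71 deg n=175 res=0.74 shift=1.4
Nin 86.45 deg n=174 res=0.76 shift=-0.3
Nout 86.99 deg n=175 res=0.79 shift=-0.0
[ 65  62  59  68 100 119 118 111 106 104 115 128 121 118 121 125 130 137
 143 145 145 145 146 146 145 145 146 146 146 145 143 143 146 146 146 144
 142 143 146 146 146 145 142 141 142 144 146 146 144 144 145 146 146 146
 145 146 146 145 146 146 146 148 147 142 132 124 105  75  62 100 136 137
 122 128 137 138 138 137 126 107  92  68  47  58 107 132 130 129 138 146
 137 126 121 126 136 142 137 137 132 126 125 128 132 131 122 118 119 123
 123 125 126 115 107 109 111 112 104  91  88  82  75  68  65  68  73  73
  70  74  71  62  61  74  78  79  79  76  77  73  62  60  59  65  68  69
  70  72  65  51  40  34  32]
-0.11 [151 150 149 147 145 142 142 142 145 147 145 144 145 145 145 146 140 129
 129 149 150 148 147 145 144]
-0.07 [ 63  63  63  62  62  94 138 148 147 147 145 145 146 147 147 148 142  93
  42  30  37  52  66  67  67]
0.08 [ 32  31  32  34  40  65  78  70  68  73  79  92 113 135 149 145 121  57
  24  30  44  79 107 129 145]
0.12 [79 79 79 78 72 67 72 74 75 80 85 83 79 75 66 69 74 78 80 81 79 70 53 42
 35]
```

>>> drive_tool([
  [[0,3,0],7],
  [[0,2.7,0],7],
  [[0,0,-2],0],
  [[0,0,-2.5],0],
  [[0,0,-2.5],0],
  [[0,0,-2],0],
  [[0,0,-1.5],0],
  [[0,0,-1],0],
  [[0,0,-0.5],0],
  [[0,0,0],0],
], hand=1)

```text
time: 26.5
ee_pos: [0.4668, -0.2554, 0.0127]
eef_rot: [0.726, 0.687, 0.0, 0.0]
ft_force: [0.2, -0.6, -0.3]
width: 0.0002
grip_force: 0.0
```

```bash
python3 - <<'E'
from h import *
S=vision.camera("side");s=r.read_state();p=s["ee_pos"];q=s["eef_rot"];print(s["time"],p,np.degrees(2*np.arctan2(q[1],q[0]))-90,s["width"])
for z in(-.008,.015,.022):print(proj(S,[p[0],p[1],p[2]+z]))
g=cv2.cvtColor(S["color"],cv2.COLOR_RGB2GRAY)
for v in range(160,200,2):print(v,g[v,288:318])
E
```

```text
26.55 [ 0.467  -0.2556  0.013 ] -3.1808336769990717 2.4578977152360255e-05
[296.6631 180.3527]
[296.8891 174.7993]
[296.9583 173.097 ]
160 [ 84  87  96  95 102  79  43  37  39  40  39  38  38  48  99 167 173 173
 173 173 173 173 173 174 173 168 150 140 166 170]
162 [128 142 128 112 105  72  42  38  39  39  39  39  39  71 150 172 174 175
 174 172 162 163 172 173 173 173 173 173 173 173]
164 [ 74  76  79  82  86  85  49  38  40  40  38  38  48 108 183 188 188 186
 186 179 119  88 126 163 176 176 176 176 176 175]
166 [121 121 123 136 147 159  93  44  41  40  41  39  72 155 188 190 190 191
 190 191 184 148  87  92 153 183 186 187 185 185]
168 [170 169 169 170 170 163  89  44  41  40  38  39  88 183 191 191 191 192
 191 192 191 190 182 136  83 122 174 187 187 187]
170 [169 170 169 170 167 143  79  46  42  41  41  42  85 174 183 186 189 191
 191 190 189 189 189 185 149 100  92 138 176 188]
172 [171 170 170 171 171 163 133 120 119 115 114 118 126 131 134 126 129 130
 115 116 126 132 148 159 173 167 128  76  91 139]
174 [171 171 169 144  96  92 128 168 172 172 172 172 172 172 172 170 171 171
[... 874 characters left out ...]
 81  81  81  86
 113 144 151 151 151 151 151 151 151 152 151 152]
190 [ 57  54  56  56  52  51  55  64  99 142 146 147 147 147 147 147 147 148
 151 151 151 151 151 151 151 151 152 151 152 151]
192 [ 56  56  53  54  60  78  86  79  80  89  88  96 134 138 150 152 152 152
 152 151 152 151 151 151 151 151 151 152 152 151]
194 [ 54  59  80 101 102 104 105 104 102 101  89  88  86  81  96 133 139 150
 152 151 153 152 152 151 151 152 151 151 151 151]
196 [ 99 102 104 104 105 105 104 105 104 105 104 106 105 103 103 102  90  96
  96  98 134 139 149 151 152 152 151 151 152 151]
198 [105 105 104 105 104 106 105 104 105 105 104 104 104 104 104 105 104 104
 104 102 103 102  97 103 137 140 150 153 144 126]
```

>>> drive_tool([
  [[0,0,-0.6],0],
  [[0,0,-0.6],0],
  [[0,0,-0.4],0],
  [[0,0,-0.3],0],
  [[0,0,-0.2],0],
  [[0,0,-0.1],0],
  [[0.05,0.5,0],0],
  [[0.05,0.5,0],0],
  [[0,0.3,0],0],
  [[0,0,0],0],
])

```text
time: 27.8
ee_pos: [0.4678, -0.2422, -0.0093]
eef_rot: [0.726, 0.687, 0.0, 0.0]
ft_force: [-0.1, -0.3, -0.8]
width: 0.0006
grip_force: 0.0
```

>>> drive_tool([
  [[0,0.1,0],0],
  [[0,0.1,0],0],
  [[0,0.1,0],0],
  [[0,0.1,0],0],
  [[0,0.1,0],0],
  [[0,0.1,0],0],
  [[0,0.1,0],0],
  [[0,0.1,0],0],
  [[0,0.1,0],0],
  [[0,0.1,0],0],
])

```text
time: 29.05
ee_pos: [0.4678, -0.2325, -0.0094]
eef_rot: [0.726, 0.687, 0.0, 0.0]
ft_force: [0.1, 0.2, 0.5]
width: -0.0001
grip_force: 0.0
```

>>> drive_tool([
  [[0,0.05,0],0],
  [[0,0.05,0],0],
  [[0,0.05,0],0],
  [[0,0.05,0],0],
  [[0,0.05,0],0],
  [[0,0.05,0],0],
  [[0,0.05,0],0],
  [[0,0.05,0],0],
  [[0,0.05,0],0],
  [[0,0.05,0],0],
])

```text
time: 30.3
ee_pos: [0.4676, -0.2291, -0.0092]
eef_rot: [0.727, 0.687, -0.0, 0.001]
ft_force: [0.2, -8.1, -2.4]
width: 0.0007
grip_force: 4.3
```

>>> drive_tool([
  [[0,0.05,0],0],
  [[0,0.05,0],0],
  [[0,0.05,0],0],
  [[0,0.05,0],0],
  [[0,0.05,0],0],
  [[0,0.05,0],0],
  [[0,0.05,0],0],
  [[0,0.05,0],0],
  [[0,0.05,0],0],
  [[0,0.05,0],0],
])

```text
time: 31.55
ee_pos: [0.4674, -0.2254, -0.0092]
eef_rot: [0.727, 0.686, -0.001, 0.001]
ft_force: [-0.1, -12.9, -2.2]
width: 0.0003
grip_force: 6.1
```

>>> drive_tool([
  [[0,0.05,0],0],
  [[0,0.05,0],0],
  [[0,0.05,0],0],
  [[0,0.05,0],0],
  [[0,0.05,0],0],
  [[0,0.05,0],0],
  [[0,0.05,0],0],
  [[0,0.05,0],0],
  [[0,0.05,0],0],
  [[0,0,0],0],
])

```text
time: 32.8
ee_pos: [0.4673, -0.2209, -0.0092]
eef_rot: [0.727, 0.686, -0.001, 0.001]
ft_force: [-0.7, -11.8, -2.0]
width: 0.0004
grip_force: 6.1
```

>>> drive_tool([
  [[0,-0.2,0],0],
  [[0,-0.2,0],0],
  [[0,-0.3,0],0],
  [[0,-0.3,0],0],
  [[0,-0.3,0],0],
  [[0,-0.3,0],0],
  [[0,0,0],0],
  [[0,0,0],0],
  [[0,0,0],0],
  [[0,0,0],0],
])

```text
time: 34.05
ee_pos: [0.4677, -0.2339, -0.0094]
eef_rot: [0.726, 0.687, 0.0, 0.0]
ft_force: [0.2, 0.2, -0.1]
width: 0.0005
grip_force: 0.0
```

```bash
cat >>h.py <<'E'
def gauge(T,f=None):
    c=T["color"] if f is None else f
    g=cv2.cvtColor(c,cv2.COLOR_RGB2GRAY).astype(np.float32)
    FR=np.array(W["FR"]);NL=np.array(W["NL"]);m=(FR+NL)/2;u=FR-NL;u/=np.linalg.norm(u);n=np.array([-u[1],u[0]])
    k=np.arange(-.04,.0401,.0005)
    P=[]
    for off in np.arange(-.006,.0061,.002):
        uv=np.array([proj(T,[*(m+a*u+off*n),.042]) for a in k],np.float32)
        P.append(cv2.remap(g,uv[:,0].reshape(1,-1),uv[:,1].reshape(1,-1),cv2.INTER_CUBIC)[0])
    p=np.mean(P,0);d=np.clip(115-p,0,None)
    o=[]
    for s in(k<0,k>=0):
        i=np.argmax(np.where(s,d,-1));w=d[max(0,i-8):i+9];o.append((w*k[max(0,i-8):i+9]).sum()/w.sum()*1e3)
    return np.array(o),o[1]-o[0]
def track(T,f0):
    # shift in px of near-left post area between stored image and now
    out=[]
    for nm in("NL","FL"):
        c=proj(T,[*W[nm],.048]).astype(int);a=cv2.cvtColor(f0,cv2.COLOR_RGB2GRAY);b=cv2.cvtColor(T["color"],cv2.COLOR_RGB2GRAY)
        t=a[c[1]-5:c[1]+8,c[0]-8:c[0]+7];S_=b[c[1]-9:c[1]+12,c[0]-14:c[0]+13]
        t=cv2.resize(t,None,fx=8,fy=8,interpolation=cv2.INTER_CUBIC);S_=cv2.resize(S_,None,fx=8,fy=8,interpolation=cv2.INTER_CUBIC)
        M=cv2.matchTemplate(S_,t,cv2.TM_CCOEFF_NORMED);_,mx,_,l=cv2.minMaxLoc(M);out.append((nm,l[0]/8-6,l[1]/8-4,mx))
    return out
E
python3 - <<'E'
from h import *
T=vision.camera("top");s=r.read_state();print(s["time"],s["ee_pos"],s["ft_force"])
f0=np.load("b1.npz")["T"];print("before",gauge(T,f0),"now",gauge(T),track(T,f0));square(T)
E
```

```text
34.1 [ 0.4677 -0.2339 -0.0094] [-0.4189  0.7766 -0.3098]
before (array([-14.7563,  14.153 ]), np.float64(28.9092657264749)) now (array([-20.995,  13.843]), np.float64(34.838010951225215)) [('NL', -2.125, 0.0, 0.9259763956069946), ('FL', -0.125, 0.0, 0.9875331521034241)]
Lout -3.19 deg n=175 res=0.55 shift=3.9
Lin -3.12 deg n=173 res=0.65 shift=3.0
Rin -3.91 deg n=175 res=0.64 shift=2.0
Rout -4.60 deg n=149 res=0.68 shift=1.0
Fout 86.78 deg n=175 res=0.80 shift=1.1
Fin 86.72 deg n=175 res=0.70 shift=1.5
Nin 86.66 deg n=175 res=0.60 shift=-0.5
Nout 86.53 deg n=175 res=0.90 shift=-0.5
```

>>> drive_tool([
  [[0,-0.8,0],0],
  [[0,-0.7,0.5],0],
  [[0,0,2],0],
  [[0,0,3],0],
  [[0,0,4],0],
  [[0,0,4],0],
  [[0,0,2],0],
  [[0,0,0],0],
  [[0,0,0],0],
  [[0,0,0],0],
])

```text
time: 35.35
ee_pos: [0.4671, -0.2488, 0.1445]
eef_rot: [0.726, 0.687, -0.0, -0.001]
ft_force: [0.2, 0.2, 0.1]
width: 0.0005
grip_force: 0.0
```

```bash
python3 - <<'E'
from h import *
T=vision.camera("top");s=r.read_state();print(s["time"],s["ee_pos"],s["ft_force"],gauge(T))
print(r.close_job())
E
```

```text
35.4 [ 0.4672 -0.2488  0.1446] [-0.075  -0.1477 -0.3682] (array([-21.1282,  14.3513]), np.float64(35.479469626181604))
the job is handed in; nothing more can be done
None
```

I measured both diagonals (about 277 mm, then about 266 mm) and pushed the near bar about 7 mm to the left; with the push released the rule reads about 272 mm, midway. The readings come from camera images, good to about 1 mm; the rule was left in the second diagonal, and I handed the job in at 35 s without seeing a verdict.

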